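# Zero the measuring machine and store the reading

## Task

On the measuring machine's grey console, press the large round key fully down for a moment to zero the readout and let it come back up; then press the long bar key fully down for a moment to store the reading and let it come up too. Press one key at a time, and do not press the square key or the small round key.

Things in the scene. Friction and masses are not known exactly. Their poses are not given: they have to be found in the camera images.
- big_round_top (a point): The large round key, a flat white disc 36 mm across. The point is the middle of its top face, 66 mm above the table when up, and goes down with the key. Key travel: 7 mm straight down on a spring (1.5 N to start, 5 N at the bottom); it springs back. x axis: across the row of keys to the console's readout strip; y: along the row; z: up.
- bar_top (a point): The long bar key, white, 48 mm long (along y, along the row), 18 mm wide; point, height, travel, spring and axes as the large round key. All four keys are white plastic, each on its own black 56 mm square module, 14 mm proud of it when up, in one straight row with centres 62 mm apart; which key stands in which place varies.
- square_top (a point): The square key, white, 32 mm by 32 mm, not to be pressed; point, height, travel, spring and axes as the others. The four keys stand on a fixed grey console 420 mm long and 180 mm deep, its top 40 mm above the table; its low black readout strip begins 63 mm from the row's centre line, on the +x side, and is lower than the keys.
- small_round_top (a point): The small round key, white, 18 mm across, not to be pressed; point, height, travel, spring and axes as the others. A joystick 50 mm tall stands on the console 81 mm beyond the centre of the key at the row's +y end, and a small loose brass bushing 85 mm beyond the key at its -y end.

How it is judged (in metres and radians):
On the way, in this order (a step that is already met when the one before it is completed fails the run):
1. the large round key is pressed down (distance of big_round_top from where it was at the start of the episode above 0.0045 m), for 0.1 s.
2. the large round key has come back up, with the bar key up (distance of each of big_round_top, bar_top from where it was at the start of the episode below 0.0015 m), for 0.1 s.
3. the long bar key is pressed down (distance of bar_top from where it was at the start of the episode above 0.0045 m and distance of big_round_top from where it was at the start of the episode below 0.0015 m), for 0.1 s.
At the end, for the whole second after the job is handed in: After the large round key and then the long bar key have each been pressed at least 4.5 mm down for 0.1 s, all four keys are up again (within 1.5 mm of their rest height) (all of step 2 and distance of each of square_top, small_round_top from where it was at the start of the episode below 0.0015 m); the robot touches nothing.
It fails at once if the square key is pressed (more than 3 mm) (distance of square_top from where it was at the start of the episode above 0.003 m).
It fails at once if the small round key is pressed (more than 3 mm) (distance of small_round_top from where it was at the start of the episode above 0.003 m).
It fails at once if the large round key and the bar key are down at the same time (both more than 3 mm) (distance of each of big_round_top, bar_top from where it was at the start of the episode above 0.003 m).
It also fails if it takes over 29 s, if anything falls off the work surface, if the arm or the gripper's body presses on something with over 40 N, if the wrist force passes 120 N, or if a joint passes its speed limit or range.

## Robot

A 7-joint arm with a two-finger parallel gripper is mounted at the origin on the work surface. World frame = base frame: x ahead of the robot, y to its left, z up, the work surface at z = 0. Lengths are in mm, angles in rad, forces in N, time in s.
With the tool pointing down it reaches from about 400 to 875 mm from the base axis. Payload 4.4 kg.
Tool frame: the origin (TCP) lies at the very end of the fingers, on their centre line; the grasp point (between the pads) lies 19 mm behind it; z points along the fingers, y is the line along which they close (so a half turn about z gives the same grasp; the last joint's range is limited). The gripper opens to 85 mm and grips with 20 to 120 N. Pads are 22 mm wide; open, the fingers measure 114 mm over their backs; the gripper's body (76 mm by 85 mm) begins 54 mm behind the grasp point. The pads swing forward as they close: fully open they stand 13 mm farther back than shut.
Start: joints at [-1.322, 0.628, 0.038, 1.517, -0.027, 0.996, -0.02], TCP at [201.233, 618.08, 231.313] pointing down, gripper open.
Joint ranges: [-3.06, 3.06], [-0.37, 2.12], [-1.25, 1.32], [0.18, 2.47], [-1.1, 4.24], [0.23, 1.98], [-2.94, 2.94]. Speed limits (rad/s): [2.57, 2.57, 3.14, 3.14, 3.14, 3.14, 3.14].

## Interface

Orientations are given as [roll, pitch, yaw] about the fixed x, y, z axes, in that order (R = Rz(yaw) Ry(pitch) Rx(roll)).
In Python, from cell import ctrl gives the robot as it stands.
- The arm moves only by the tool step_arm, never from a script. Its argument "series" is a list that holds one entry, the list of rows, each a list of 7 numbers: the turn, a rotation vector about the tool's x, y, z as a fraction of full scale, then the shift along the tool's x, y, z as a fraction of full scale, then the closure, from 0 (fully open) to 1 (shut). In form: [[[ax, ay, az, tx, ty, tz, gripper], ...]]. A call has 1 to 12 rows; each row shifts and turns the commanded pose from where the row before left it, along the tool's axes as they then stand; what a row does not reach is not made up. Full scale, the value 1, is 150 mm for a shift and 45 degrees for a turn. A row lasts 1/10 s, in which the tool goes at most 50 mm and 8.59 degrees, less where a joint would pass 70% of its speed; a pose out of reach is approached as far as the arm can. A call with a number of a shift or a turn outside -1 to 1 is refused whole. A call with a gripper value outside its range is refused whole. The fingers move at their own pace and stop on an object; the grip force is fixed at half the most. Time passes only in rows, so rows that do not move let the fingers close. It gives the time, the measured TCP pose, the force, the opening and the grip force at its end, in the units of the state.
- ctrl.read_state(): the state, without advancing time (a new reading comes with each control period).
- ctrl.get_image(name): name is "scene" or "side" or "wrist"; returns a dict with "img" (480x640x3 uint8, red, green, blue), "fx", "fy", "cx", "cy" (pixels), "R" (3x3) and "t" (3): a world point X has camera coordinates R X + t. Camera axes: x right, y down, z forward; pixel columns grow to the right and rows downward; lengths in mm; the calibration is good to about 2 mm. A picture is of the moment at which its call begins. There is no depth.
- ctrl.finish_job(): hands the job in; it is judged then, once.
Trained networks look in a picture, given as the dict that the camera call returned (one of the last four; its "shot" number tells which), for a name from the list of things; names that differ only in an ending like _2 or _b are one class to them, and where a whole thing is asked for, a point or a joint stands for the part that bears it (a point fixed in the world has none). Each returns a list of dicts, best first, with "score" (0 to 1); they miss things now and then, are a little off and sometimes report something else, mostly with a low value. They report only what shows in the picture. A call takes as long as a camera call.
- ctrl.recognise(picture, thing): "centre" ([column, row] in pixels, amid what is visible of it).
The state is a dict: "clock": time; "qpos": joint angles; "qd": joint speeds; "tau": joint torques, N m; "eef_pos": TCP position; "tool_rot": TCP orientation; "force": force on the tool from outside, world axes, zero at the start; "torque": the same for the moment, N m; "width": finger opening in mm; "gripper_force": force on a finger pad.
Only numpy, scipy, OpenCV 4.12 (cv2) and the standard library are available. Lean on these libraries where they do the work, as an engineer would, in place of code of your own. Each camera call takes 0.05 s, during which the arm holds its last target. There are 200 camera calls.

## Working session

There is one attempt and no reset: what is moved stays moved. The work goes in short steps, Python scripts to look and compute and a tool call to move; the robot and the scene stay as the last step left them, time stands still between calls to the robot, and variables do not carry over. Pictures are saved under pics/ and viewed, at most 10 in all, crops included, and the job is handed in when it is done.

Besides the shell and the picture viewer there is one more tool, called as name([rows], argument=value, ...), one row to a line, values as JSON. step_arm: Moves the arm, as the interface text tells. Shift numbers are shares of 150 mm and turn numbers shares of 45 degrees, none past 1 either way. Its arguments: {"type":"object","properties":{"series":{"type":"array","items":{"type":"array","items":{"type":"array","items":{"type":"number","minimum":-1,"maximum":1}}}}},"required":["series"]}

```bash
mkdir -p pics; cat > h.py <<'E'
import numpy as np, cv2
from cell import ctrl
def ray(p,uv,z):
    R=np.array(p["R"]);t=np.array(p["t"]);c=-R.T@t
    d=R.T@np.array([(uv[0]-p["cx"])/p["fx"],(uv[1]-p["cy"])/p["fy"],1.])
    return c+d*(z-c[2])/d[2]
E
python3 - <<'E'
from h import *
s=ctrl.read_state();print(s["clock"],s["eef_pos"],s["tool_rot"],s["width"])
for n in ["scene","side","wrist"]:
    p=ctrl.get_image(n);cv2.imwrite(f"pics/{n}0.png",p["img"][:,:,::-1])
    for k in ["big_round_top","bar_top","square_top","small_round_top"]:
        for r in ctrl.recognise(p,k)[:2]:
            print(n,k,round(r["score"],2),np.round(r["centre"]),np.round(ray(p,r["centre"],66),1))
E
```

```text
0.0 [201.05090975 617.47630104 230.38847523] [-3.13971411e+00  4.06655224e-05  2.82678386e+00] 85.96005818223499
scene big_round_top 0.88 [384. 216.] [587.2 152.7  66. ]
scene big_round_top 0.55 [354. 233.] [568.7  95.9  66. ]
scene bar_top 0.69 [354. 236.] [570.1  91.9  66. ]
scene square_top 0.6 [289. 277.] [537.2 -26.2  66. ]
scene small_round_top 0.42 [325. 256.] [556.9  35.2  66. ]
scene small_round_top 0.37 [290. 278.] [538.9 -26.4  66. ]
side big_round_top 0.67 [264. 209.] [574.7 151.9  66. ]
side bar_top 0.82 [291. 235.] [556.1  85.5  66. ]
side square_top 0.59 [345. 285.] [529.6 -24.8  66. ]
side small_round_top 0.54 [315. 258.] [543.   33.2  66. ]
```

View pics/scene0.png

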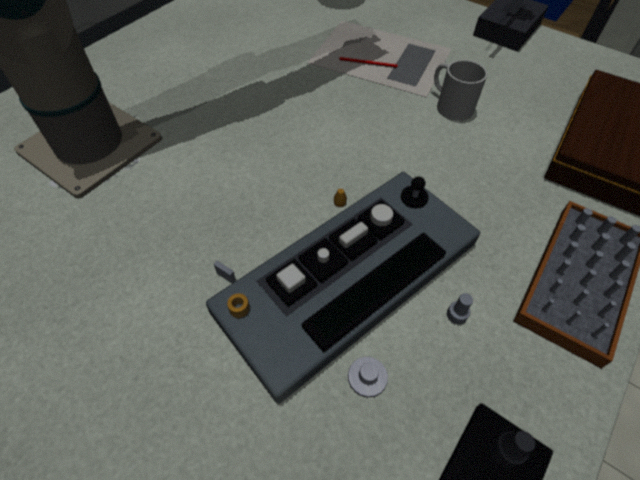

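View pics/side0.png

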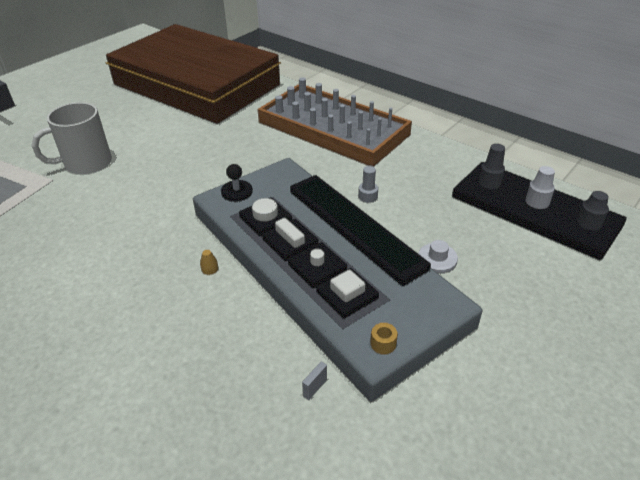

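Both views agree. From the joystick (+y) end the row is big round, bar, small round, square, at scene pixels about (382,214), (353,235), (323,256), (290,277). Next I refine the top-face centres and fit the row.

```bash
cat > fit.py <<'E'
from h import *
from scipy.optimize import least_squares
S={"scene":[(382,213),(353,234),(323,253),(290,276)],"side":[(264,208),(290,232),(317,256),(348,284)]}
allp=[]
for n in S:
    p=ctrl.get_image(n);im=p["img"].astype(int)
    mn=im.min(2); big=cv2.resize(p["img"][190:310,220:420,::-1],(800,480),interpolation=cv2.INTER_CUBIC);cv2.imwrite(f"pics/{n}_crop.png",big)
    pts=[]
    for u,v in S[n]:
        w=mn[v-18:v+19,u-18:u+19].copy(); th=0.85*np.percentile(w,97)
        k,l,st,c=cv2.connectedComponentsWithStats((w>th).astype(np.uint8))
        i=min([j for j in range(1,k) if st[j,4]>15],key=lambda j:np.hypot(*(c[j]-18)))
        uv=c[i]+[u-18,v-18]; pts.append(ray(p,uv,66)[:2]); print(n,np.round(uv,1),st[i,4],round(th),np.round(pts[-1],1))
    d=np.diff(pts,axis=0);print("spacing",np.round(np.hypot(*d.T),1))
    f=lambda q:(np.array([[q[0]-62*i*-np.sin(q[2]),q[1]-62*i*np.cos(q[2])] for i in range(4)])-pts).ravel()
    r=least_squares(f,[580,150,-.26],loss="soft_l1");print(n,"big",np.round(r.x,3),"bar",np.round(r.x[:2]-62*np.array([-np.sin(r.x[2]),np.cos(r.x[2])]),1),np.round(r.fun,1))
E
python3 fit.py
```

```text
scene [381.8 212.3] 238 122 [580.9 157.4]
scene [353.1 232.1] 203 121 [566.   96.9]
scene [323.  252.8] 67 116 [551.2  37.6]
scene [290.3 275.5] 322 122 [536.5 -22.8]
spacing [62.3 61.1 62.1]
scene big [ 5.80907e+02  1.57573e+02 -2.42000e-01] bar [566.1  97.4] [ 0.   0.2  0.1  0.5  0.1 -0.4 -0.1 -0.2]
side [263.9 205.8] 267 169 [579.3 157. ]
side [289.3 229. ] 255 168 [564.3  96. ]
side [316.6 253.4] 83 167 [550.3  37.2]
side [347.2 281.8] 428 169 [534.9 -23.5]
spacing [62.8 60.5 62.6]
side big [ 5.79346e+02  1.57058e+02 -2.40000e-01] bar [564.6  96.8] [ 0.1  0.   0.3  0.8 -0.5 -0.6  0.2 -0.1]
```

step_arm([
  [[0,0,0,-0.168,-0.107,0,1],[0,0,0,-0.168,-0.107,0,1],[0,0,0,-0.168,-0.107,0,1],[0,0,0,-0.168,-0.107,0,1],[0,0,0,-0.168,-0.107,0,1],[0,0,0,-0.168,-0.107,0,1],[0,0,0,-0.168,-0.107,0,1],[0,0,0,-0.168,-0.107,0,1],[0,0,0,-0.168,-0.107,0,1],[0,0,0,-0.168,-0.107,0,1]],
])

```text
clock: 1.85
eef_pos: [391.9, 386.5, 231.5]
tool_rot: [3.141, 0.0, 2.827]
force: [0.1, -0.3, 0.2]
width: 0.2
gripper_force: 0.0
```

step_arm([
  [[0,0,0,-0.168,-0.107,0,1],[0,0,0,-0.168,-0.107,0,1],[0,0,0,-0.168,-0.107,0,1],[0,0,0,-0.168,-0.107,0,1],[0,0,0,-0.168,-0.107,0,1],[0,0,0,-0.168,-0.107,0,1],[0,0,0,-0.168,-0.107,0,1],[0,0,0,-0.168,-0.107,0,1],[0,0,0,-0.168,-0.107,0,1],[0,0,0,-0.168,-0.107,0,1],[0,0,0,0,0,0,1],[0,0,0,0,0,0,1]],
])

```text
clock: 3.05
eef_pos: [581.2, 156.2, 231.2]
tool_rot: [3.142, -0.0, 2.825]
force: [-0.6, 0.5, -0.6]
width: -0.3
gripper_force: 0.0
```

step_arm([
  [[0,0,0,0,0,0.15,1],[0,0,0,0,0,0.15,1],[0,0,0,0,0,0.15,1],[0,0,0,0,0,0.15,1],[0,0,0,0,0,0.15,1],[0,0,0,0,0,0.15,1],[0,0,0,0,0,0.08,1],[0,0,0,0,0,0,1],[0,0,0,0,0,0,1]],
])

```text
clock: 3.95
eef_pos: [581.2, 157.6, 84.9]
tool_rot: [3.141, 0.0, 2.828]
force: [0.3, -0.5, -0.2]
width: -0.4
gripper_force: 0.0
```

```bash
python3 - <<'E'
from h import *
s=ctrl.read_state();print(s["clock"],s["eef_pos"],s["force"])
p=ctrl.get_image("side");cv2.imwrite("pics/s1.png",cv2.resize(p["img"][100:320,150:450,::-1],(750,550)))
E
```

```text
3.95 [581.21440305 157.55901467  84.87402521] [ 0.25521743 -0.46629569 -0.16265908]
```

View pics/s1.png

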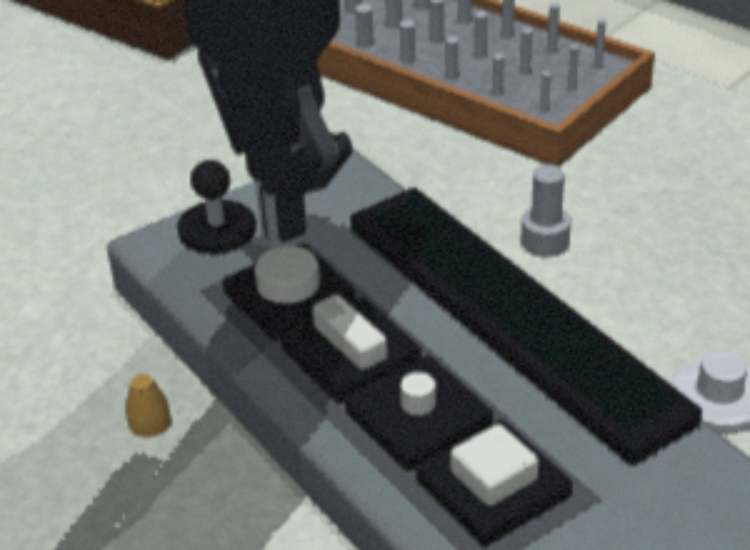

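The shut fingertips (crop about (282,240)) hang right above the large round key, clear of the joystick. I go down slowly and watch the force.

step_arm([
  [[0,0,0,0,0,0.05,1],[0,0,0,0,0,0.05,1],[0,0,0,0,0,0.02,1],[0,0,0,0,0,0.02,1],[0,0,0,0,0,0,1]],
])

```text
clock: 4.5
eef_pos: [580.7, 156.7, 63.0]
tool_rot: [-3.141, -0.001, 2.827]
force: [-2.0, -0.4, 4.0]
width: 0.0
gripper_force: 1.4
```

step_arm([
  [[0,0,0,0,0,0.01,1],[0,0,0,0,0,0.01,1],[0,0,0,0,0,0,1]],
])

```text
clock: 4.8
eef_pos: [580.8, 156.7, 60.3]
tool_rot: [-3.141, -0.0, 2.827]
force: [-2.4, 0.0, 3.5]
width: 0.2
gripper_force: 2.1
```

step_arm([
  [[0,0,0,0,0,0.007,1],[0,0,0,0,0,0,1],[0,0,0,0,0,0,1],[0,0,0,0,0,0,1]],
])

```text
clock: 5.2
eef_pos: [580.8, 156.7, 59.2]
tool_rot: [-3.141, -0.001, 2.827]
force: [-3.6, -0.8, 5.1]
width: 0.0
gripper_force: 2.4
```

```bash
python3 - <<'E'
from h import *
s=ctrl.read_state();print(s["clock"],s["eef_pos"],s["force"])
p=ctrl.get_image("side");cv2.imwrite("pics/s2.png",cv2.resize(p["img"][170:270,220:370,::-1],(750,500)))
E
```

```text
5.2 [580.75770584 156.7008913   59.23523143] [-3.58380492 -0.76280349  5.07440993]
```

View pics/s2.png

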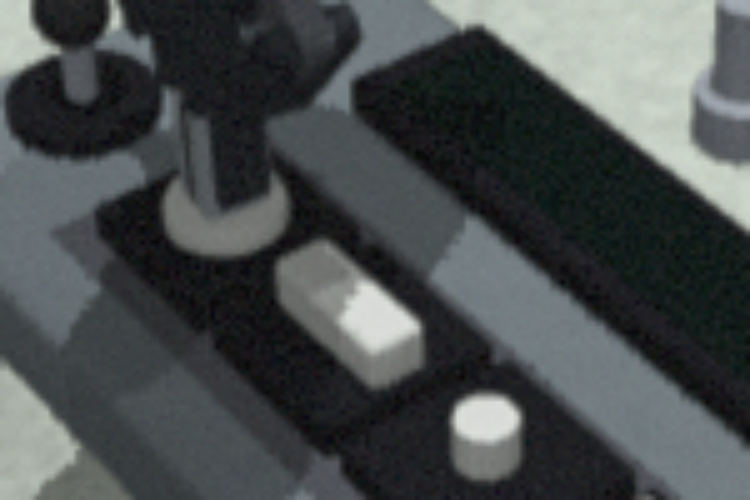

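The large key (crop about (225,215)) is visibly down under the fingers with 5 N, and the bar is up. I rise straight up, wait, then move to the bar.

step_arm([
  [[0,0,0,0,0,-0.07,1],[0,0,0,0,0,-0.07,1],[0,0,0,0,0,-0.07,1],[0,0,0,0,0,0,1],[0,0,0,0,0,0,1],[0,0,0,-0.006,-0.1,0,1],[0,0,0,-0.006,-0.1,0,1],[0,0,0,-0.006,-0.1,0,1],[0,0,0,-0.007,-0.11,0,1],[0,0,0,0,0,0,1],[0,0,0,0,0,0,1]],
])

```text
clock: 6.35
eef_pos: [565.7, 96.5, 90.8]
tool_rot: [3.141, 0.0, 2.825]
force: [0.3, 0.4, -0.5]
width: 0.1
gripper_force: 0.0
```

```bash
python3 - <<'E'
from h import *
s=ctrl.read_state();print(s["clock"],s["eef_pos"],s["force"])
p=ctrl.get_image("side");cv2.imwrite("pics/s3.png",cv2.resize(p["img"][170:270,220:370,::-1],(750,500)))
E
```

```text
6.35 [565.7034114   96.51428297  90.80817395] [ 0.2954511   0.39066917 -0.49783517]
```

View pics/s3.png

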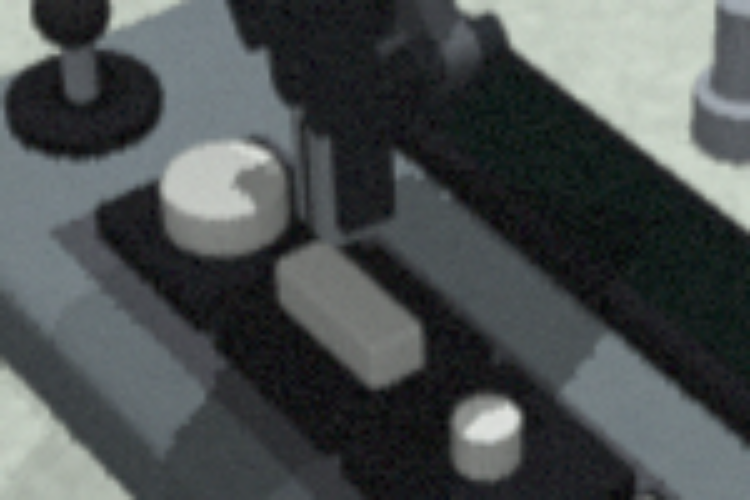

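The large key is back up (crop (222,195)), and the fingertips stand over the bar. Next comes the bar press.

step_arm([
  [[0,0,0,0,0,0.06,1],[0,0,0,0,0,0.06,1],[0,0,0,0,0,0.03,1],[0,0,0,0,0,0.02,1],[0,0,0,0,0,0.02,1],[0,0,0,0,0,0,1]],
])

```text
clock: 7.0
eef_pos: [564.9, 97.6, 61.9]
tool_rot: [-3.141, -0.002, 2.827]
force: [-2.6, 0.7, 2.8]
width: -0.0
gripper_force: 1.7
```

step_arm([
  [[0,0,0,0,0,0.01,1],[0,0,0,0,0,0.01,1],[0,0,0,0,0,0,1],[0,0,0,0,0,0,1],[0,0,0,0,0,0,1]],
])

```text
clock: 7.5
eef_pos: [565.4, 97.4, 59.4]
tool_rot: [3.141, -0.0, 2.827]
force: [-2.8, 1.8, 4.9]
width: -0.2
gripper_force: 2.3
```

```bash
python3 - <<'E'
from h import *
s=ctrl.read_state();print(s["clock"],s["eef_pos"],s["force"])
p=ctrl.get_image("side");cv2.imwrite("pics/s4.png",cv2.resize(p["img"][170:270,220:370,::-1],(750,500)))
E
```

```text
7.5 [565.41859472  97.40500588  59.37607701] [-2.76446066  1.83480155  4.87361362]
```

View pics/s4.png

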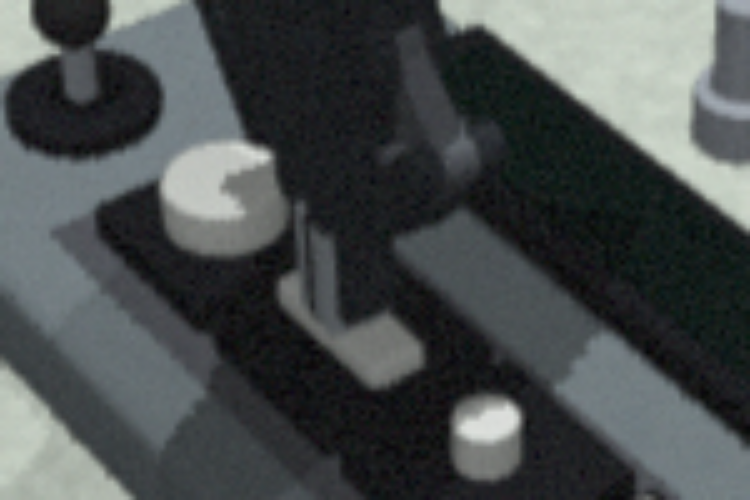

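The bar (crop (350,330)) is down with 5 N, while the large and small round keys stay up. I lift clear.

step_arm([
  [[0,0,0,0,0,-0.07,1],[0,0,0,0,0,-0.07,1],[0,0,0,0,0,-0.1,1],[0,0,0,0,0,-0.15,1],[0,0,0,0,0,-0.15,1],[0,0,0,0,0,-0.15,1],[0,0,0,0,0,-0.1,1],[0,0,0,0,0,0,1],[0,0,0,0,0,0,1],[0,0,0,0,0,0,1]],
])

```text
clock: 8.55
eef_pos: [565.1, 96.8, 177.0]
tool_rot: [-3.141, -0.001, 2.827]
force: [0.1, -0.5, -0.6]
width: -0.1
gripper_force: 0.0
```

```bash
python3 - <<'E'
from h import *
s=ctrl.read_state();print(s["clock"],s["eef_pos"],s["force"])
p=ctrl.get_image("side");cv2.imwrite("pics/s5.png",cv2.resize(p["img"][180:310,220:400,::-1],(720,520)))
E
```

```text
8.55 [565.06556572  96.80739544 176.97107269] [ 0.07257398 -0.48263475 -0.63892692]
```

View pics/s5.png

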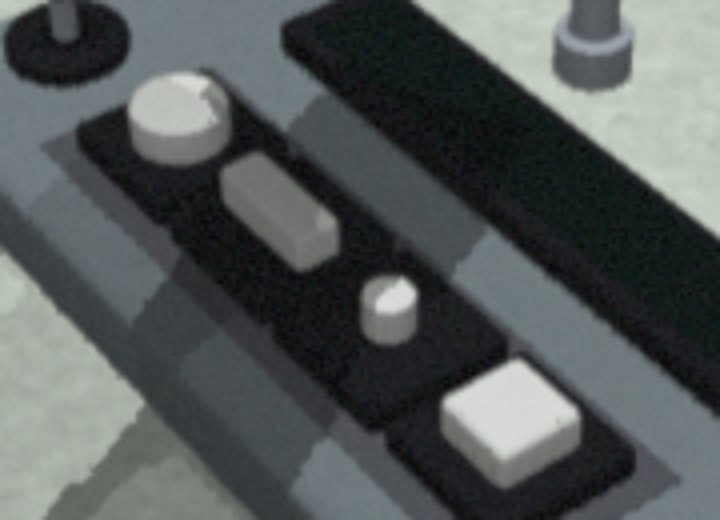

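All four keys are up (crop (180,115), (280,210), (388,308), (510,420)), and the arm is clear.

```bash
python3 -c "
from cell import ctrl
print(ctrl.finish_job())"
```

```text
the job is handed in; nothing more can be done
None
```

I pressed the large round key and then the long bar key fully down (about 5 N each). In the last picture all four keys were up again and the arm was clear. The job is handed in at about 8.6 s on the robot clock; no verdict was returned.

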